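Lock the keypad into its fixture with the pull-and-turn keeper

ROBOT

A 7-joint arm with a two-finger parallel gripper is mounted at the origin on a cart in front of the work surface, level with it; the furniture and walls round the work are solid. World frame = base frame: x ahead of the robot, y to its left, z up, the work surface at z = 0. Lengths are in m, angles in degrees, forces in N, time in s.
With the tool pointing down it reaches from about 0.4 to 0.875 m from the base axis. Payload 6.5 kg.
Tool frame: the origin (TCP) lies at the very end of the fingers, on their centre line; the grasp point (between the pads) lies 19 mm behind it; z points along the fingers, x is the direction in which the jaws open and shut, and the axes are right-handed (so a half turn about z gives the same grasp; the last joint's range is limited). The gripper opens to 88 mm and grips with 3 to 60 N. Pads are 18 mm wide; open, the fingers measure 123 mm over their backs; the gripper's body (75 mm by 187 mm) begins 45 mm behind the grasp point.
Start: joints at [71.093, 30.733, -0.252, 88.115, 0.149, 61.152, -4.079], TCP at [0.169, -0.628, 0.239] pointing down, gripper open.
Joint ranges: [-154.64, 154.64], [-21.42, 123.67], [-72.66, 72.17], [13.99, 137.28], [-74.86, 254.86], [10.95, 109.41], [-158.01, 158.01]. Speed limits (degrees/s): [136.94, 136.94, 180, 180, 180, 180, 180].

INTERFACE

Orientations are given as a 3x3 rotation matrix whose columns are the frame's x, y, z axes.
In Python, from bench import arm gives the robot as it stands.
- The arm moves only by the shell command python3 -m jog 'ROWS'. ROWS is JSON, one flat list of numbers, 7 for each row, row after row: the shift along the tool's x, y, z each as a share of 20 mm, from -1 to 1, then the turn, a rotation vector about the tool's x, y, z each as a share of 10 degrees, from -1 to 1, then the opening, from 0 (shut) to 1 (fully open). In form: [x, y, z, rx, ry, rz, jaw, x, y, z, rx, ry, rz, jaw, ...]. A call has 1 to 20 rows; each row shifts and turns the commanded pose from where the row before left it, along the tool's axes as they then stand; what a row does not reach is not made up. A row lasts 1/8 s, in which the tool goes at most 62.5 mm and 10.7 degrees, less where a joint would pass 70% of its speed; a pose out of reach is approached as far as the arm can. A call with a number of a shift or a turn outside -1 to 1 is refused whole. A call with a gripper value outside its range is refused whole. The fingers move at their own pace and stop on an object; the grip force is fixed at half the most. Time passes only in rows, so rows that do not move let the fingers close. It gives the time, the measured TCP pose, the force and the opening at its end, in the units of the state.
- arm.observe(): the state, without advancing time (a new reading comes with each control period).
- arm.get_image(name): name is "side" or "top" or "wrist"; returns a dict with "pixels" (480x640x3 uint8, red, green, blue), "K" (3x3 intrinsics, pixels), "world_to_cam" (4x4, takes a point from world to camera coordinates); the wrist camera has in their place "hand_eye" (4x4, takes a point from camera to tool coordinates, whose origin is the TCP and whose axes are the tool frame's). Camera axes: x right, y down, z forward; pixel columns grow to the right and rows downward; lengths in m; the calibration is good to about 2 mm. A picture is of the moment at which its call begins: read the wrist's pose just before it. There is no depth.
- arm.sign_off(): hands the job in, once; it reports no verdict.
The state is a dict: "t": time; "joints": joint angles; "qd": joint speeds; "joint_efforts": joint torques, N m; "eef_pos": TCP position; "ee_rot": TCP orientation; "force": force on the tool from outside, world axes, zero at the start; "ft_torque": the same for the moment, N m; "width": finger opening in m.
Only numpy, scipy, OpenCV 4.12 (cv2) and the standard library are available. Lean on these libraries where they do the work, as an engineer would, in place of code of your own. Each camera call takes 0.05 s, during which the arm holds its last target.

TASK

Two identical small fixtures with black bar knobs stand on the bench and one of them holds a keypad module. Lock that keypad in: pull the fixture's black bar knob up against its spring, turn it until the steel keeper arm reaches over the keypad, and let it go so that it snaps fully down into the collar's other slot. Do not operate the knob of the empty fixture, and leave the keypad lying in its nest.

Things in the scene. Friction and masses are not known exactly. Their poses are not given: they have to be found in the camera images.
- knob (a point): Black upright bar knob (46 long, 14 thick, 38 mm tall) of the fixture with the keypad, on a vertical axis over a slotted round steel collar. Point on the axis, 14 mm below the bar's top; seated, 70 mm above the bench. x along the bar, towards the keeper arm; y across; z up. Must rise 12 mm to clear the collar, stop at 18. Spring pulls down 7 N (seated) to 11 N. Collar top 28 mm below seated point.
- keeper (a joint): Turn (rad) of that knob with its keeper arm, an 8 mm steel rod reaching 56 mm from the axis, 36 mm below the knob point. Counter-clockwise from above: 0 parked slot beside the nest (start), 1.222 locking slot, arm over the keypad. 4 degrees play in a slot. Let go within 20 degrees of a slot, it snaps down into it by itself (sloping mouths). Stops at -0.12 and 1.34.
- keypad_center (a point): Centre, half-way up, of the steel keypad, 78x62x18 mm, loose in the fixture's nest (a low plastic frame, 1.5 mm play); x along its 78 mm, z up. Its top is 28 mm above the bench, 2 mm under the locked keeper. The knob's axis is 68 mm from this point, off a long side. Fixture: fixed aluminium plate, 104x160x10 mm.
- spare_knob (a point): The same point on the knob of the identical but empty fixture, which is not to be operated.

How it is judged (in metres and radians):
On the way:
1. the knob of the fixture with the keypad is pulled up at least 9 mm against its spring (height (world z) of knob above 0.079 m), for 0.1 s.
At the end, for the whole second after the job is handed in: Keeper arm over the keypad (turned at least 1.05 rad; the slot is at 1.222), its knob snapped down to within 4 mm of seated height and at rest; the keypad flat in its nest (centre 58 to 78 mm from the knob's axis, raised under 5 mm, tilted under 0.1 rad) (value of joint keeper above 1.05 rad and height (world z) of knob below 0.074 m and velocity of joint keeper between -0.1 and 0.1 rad/s and horizontal distance between keypad_center and knob between 0.058 and 0.078 m and height (world z) of keypad_center below 0.024 m and angle between keypad_center's own z axis and vertical below 0.1 rad); the robot touches nothing.
It fails at once if the knob of the empty fixture is pulled up by more than 8 mm (distance of spare_knob from where it was at the start of the episode above 0.008 m).
It fails at once if the keypad is moved by more than 15 mm (distance of keypad_center from where it was at the start of the episode above 0.015 m).
It also fails if it takes over 30 s, if anything falls off the work surface, if the arm or the gripper's body presses on something with over 40 N, if the wrist force passes 120 N, or if a joint passes its speed limit or range.

## Working session

There is one attempt and no reset: what is moved stays moved. The work goes in short steps, Python scripts to look and compute and a shell command to move; the robot and the scene stay as the last step left them, time stands still between calls to the robot, and variables do not carry over. Pictures are saved under pics/ and viewed, and the job is handed in when it is done.

```bash
mkdir -p pics; ls; python3 - <<'E'
from bench import arm
import cv2,numpy as np
s=arm.observe();print(s['t'],s['eef_pos'],s['ee_rot'],s['width'],s['force'])
np.set_printoptions(precision=4,suppress=True)
for n in ['side','top','wrist']:
    d=arm.get_image(n);cv2.imwrite(f'pics/{n}0.png',cv2.cvtColor(d['pixels'],cv2.COLOR_RGB2BGR))
    print(n,d['K'],d.get('world_to_cam',d.get('hand_eye')))
E
```

```text
pics
0.0 [ 0.16932096 -0.62694321  0.23786376] [[ 2.60787111e-01 -9.65396180e-01 -5.46121042e-04]
 [-9.65394888e-01 -2.60787658e-01  1.58375157e-03]
 [-1.67136934e-03  1.14200466e-04 -9.99998597e-01]] 0.08803114551784588 [ 0.40309213 -0.53600846 -0.50693821]
side [[532.3564   0.     315.3606]
 [  0.     532.3564 256.7604]
 [  0.       0.       1.    ]] [[-0.9996 -0.022  -0.0175  0.4717]
 [ 0.0065  0.4257 -0.9048  0.0704]
 [ 0.0274 -0.9046 -0.4254  0.9537]
 [ 0.      0.      0.      1.    ]]
top [[624.5914   0.     319.5332]
 [  0.     624.5914 249.96  ]
 [  0.       0.       1.    ]] [[ 0.0148 -0.9999  0.0036  0.0328]
 [-0.9989 -0.015  -0.0436  0.4663]
 [ 0.0436 -0.0029 -0.999   1.1123]
 [ 0.      0.      0.      1.    ]]
wrist [[368.7215   0.     316.7846]
 [  0.     368.7215 236.182 ]
 [  0.       0.       1.    ]] [[ 1.      0.0004  0.0006  0.0004]
 [-0.0005  0.9508  0.3098 -0.0819]
 [-0.0004 -0.3098  0.9508 -0.1459]
 [ 0.      0.      0.      1.    ]]
```

View pics/top0.png

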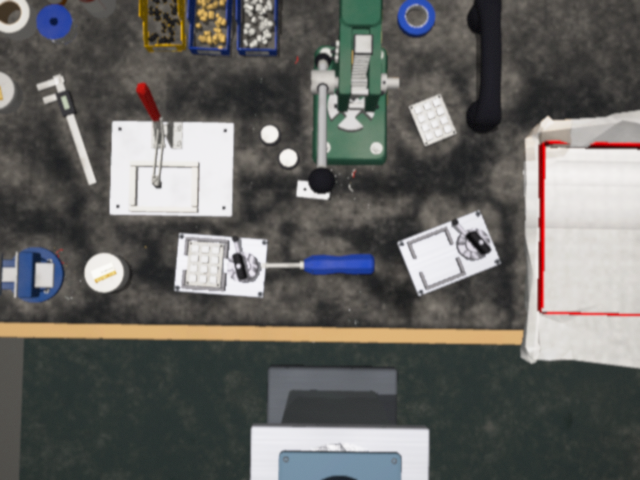

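View pics/side0.png

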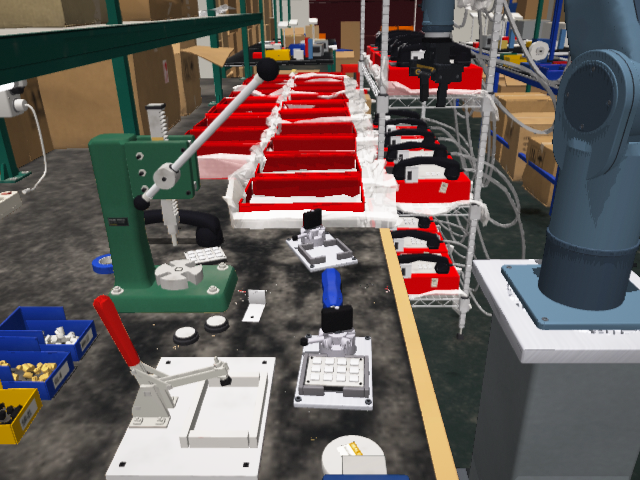

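The top view shows the keypad fixture at about (221,265) with its knob at about (240,265). The empty fixture's knob is at about (478,240). The side view shows the keypad's knob at (337,318). I'll enlarge both.

```bash
python3 - <<'E'
import cv2
a=cv2.imread('pics/top0.png')[220:310,165:285];cv2.imwrite('pics/topz.png',cv2.resize(a,None,fx=6,fy=6,interpolation=cv2.INTER_CUBIC))
a=cv2.imread('pics/side0.png')[295:415,285:385];cv2.imwrite('pics/sidez.png',cv2.resize(a,None,fx=5,fy=5,interpolation=cv2.INTER_CUBIC))
E
```

```text
(no output)
```

View pics/topz.png

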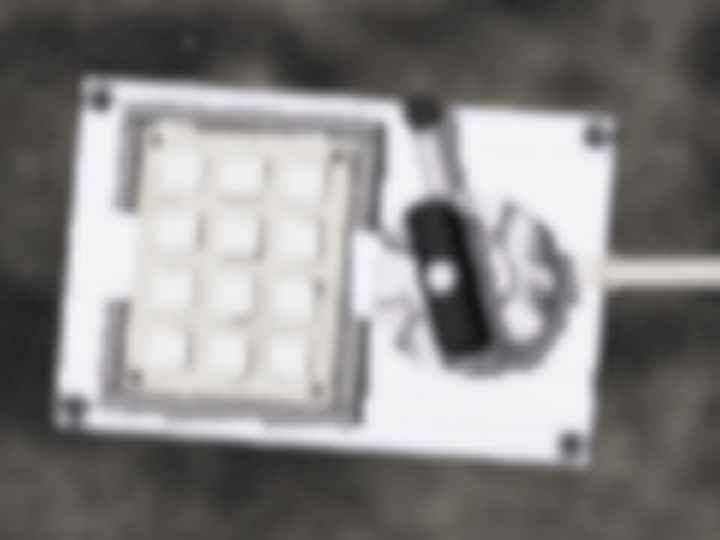

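View pics/sidez.png

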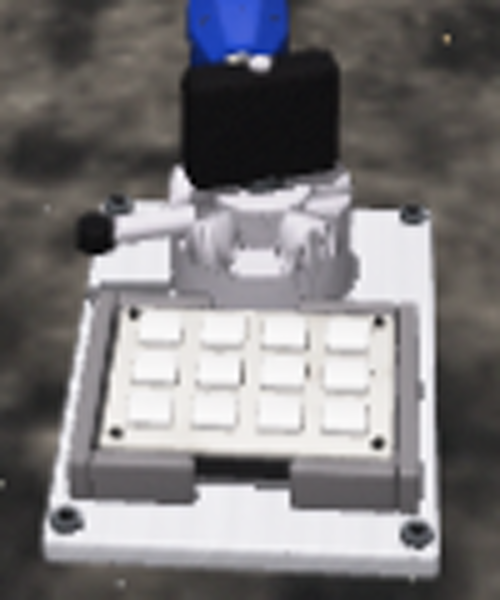

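The zoomed top view shows the bar running from (430,205) to (470,355), with a white dot on the axis at (442,278) and the arm tip at (422,110). In the side zoom the same dot is at (255,62).

```bash
cat > h.py <<'E'
import numpy as np,cv2
from bench import arm
def ray(d,u,v):
    T=d['world_to_cam'];R=T[:3,:3];c=-R.T@T[:3,3]
    r=R.T@np.linalg.inv(d['K'])@np.array([u,v,1.]);return c,r
def plane(d,u,v,z):
    c,r=ray(d,u,v);return c+r*(z-c[2])/r[2]
def tri(a,b):
    (c1,r1),(c2,r2)=a,b
    s=np.linalg.lstsq(np.c_[r1,-r2],c2-c1,rcond=None)[0]
    p,q=c1+s[0]*r1,c2+s[1]*r2;return (p+q)/2,np.linalg.norm(p-q)
E
python3 - <<'E'
from h import *
np.set_printoptions(precision=4,suppress=True)
t=arm.get_image('top');s=arm.get_image('side')
f=lambda u,v:(165+(u+.5)/6-.5,220+(v+.5)/6-.5)
g=lambda u,v:(285+(u+.5)/5-.5,295+(v+.5)/5-.5)
D=f(442,278);print('dot z.084',plane(t,*D,.084),'side',plane(s,*g(255,62),.084),'tri',tri(ray(t,*D),ray(s,*g(255,62))))
# bar mask
im=t['pixels'][245:285,228:252].max(2);m=(im<70).astype(np.uint8)
n,l,st,c=cv2.connectedComponentsWithStats(m);print(st[1:],c[1:])
k=1+np.argmax(st[1:,4]);pts=np.argwhere(l==k)[:,::-1]+[228,245]
r=cv2.minAreaRect(pts.astype(np.float32));B=cv2.boxPoints(r);print(r)
W=np.array([plane(t,*b,.084)[:2] for b in B]);print(W, W.mean(0))
for i in range(4):
    e=W[(i+1)%4]-W[i];print(np.linalg.norm(e),np.degrees(np.arctan2(e[1],e[0])))
print('tip',tri(ray(t,*f(422,110)),ray(s,*g(95,232))), 'corners plate')
C=[plane(t,*f(*p),.010) for p in [(85,77),(615,115),(587,467),(55,428)]]
for i in range(4):
    e=(C[(i+1)%4]-C[i]);print(C[i],np.linalg.norm(e),np.degrees(np.arctan2(e[1],e[0])))
K=[plane(t,*f(*p),.028) for p in [(152,120),(352,140),(330,403),(128,383)]];print('keypad',np.mean(K,0))
for i in range(4):
    e=(K[(i+1)%4]-K[i]);print(np.linalg.norm(e))
# tool handle / spare
print('spare',plane(t,478,240,.084)); print('blue',plane(t,305,264,.02),plane(t,373,264,.02))
E
```

```text
dot z.084 [0.4337 0.1757 0.084 ] side [0.4372 0.1771 0.084 ] tri (array([0.4355, 0.1758, 0.0832]), np.float64(0.003466826871687238))
[[  6   9  13  25 173]] [[12.185  21.2543]]
((239.7941436767578, 266.1764831542969), (24.981168746948242, 8.731282234191895), 75.96376037597656)
[[0.4517 0.1857]
 [0.4555 0.1716]
 [0.415  0.1606]
 [0.4112 0.1747]] [0.4333 0.1732]
0.014619704328487408 -75.0731672310288
0.041916779469178614 -164.83574506137964
0.014595568872373909 104.89462575829101
0.04190868209495819 15.197301265435057
tip (array([0.4841, 0.189 , 0.0335]), np.float64(0.0006753354825483632)) corners plate
[0.4935 0.2933 0.01  ] 0.1592182175127935 -93.24715997839145
[0.4845 0.1343 0.01  ] 0.10553660866039488 176.51802870234954
[0.3792 0.1407 0.01  ] 0.15918352932658392 86.65894316753516
[0.3885 0.2996 0.01  ] 0.1052756019264397 -3.4635580850353898
keypad [0.4387 0.2422 0.028 ]
0.05924427668227329
0.07760908242980083
0.059646509347117245
0.07766251859654563
spare [ 0.4833 -0.2262  0.084 ]
blue [0.4399 0.0652 0.02  ] [ 0.4417 -0.0558  0.02  ]
```

```bash
python3 - <<'E'
from h import *
np.set_printoptions(precision=4,suppress=True)
t=arm.get_image('top');s=arm.get_image('side')
for n,a,b in [('ball',(321,180),(267,68)),('tray near corner',(530,355),(393,205)),('tray corner2',(545,122),(232,205)),('blue',(373,264),(331,275))]:
    print(n,tri(ray(t,*a),ray(s,*b)))
E
python3 -c "
import cv2;a=cv2.imread('pics/side0.png')[60:280,180:480];cv2.imwrite('pics/sz2.png',cv2.resize(a,None,fx=2.6,fy=2.6))"
```

```text
ball (array([0.5323, 0.0404, 0.3991]), np.float64(0.0018439839111793813))
tray near corner (array([ 0.2942, -0.322 ,  0.0606]), np.float64(0.009162571783808223))
tray corner2 (array([ 0.6847, -0.35  ,  0.0553]), np.float64(0.015730647714349132))
blue (array([ 0.4425, -0.0561,  0.0163]), np.float64(0.001324673544498272))
```

View pics/sz2.png

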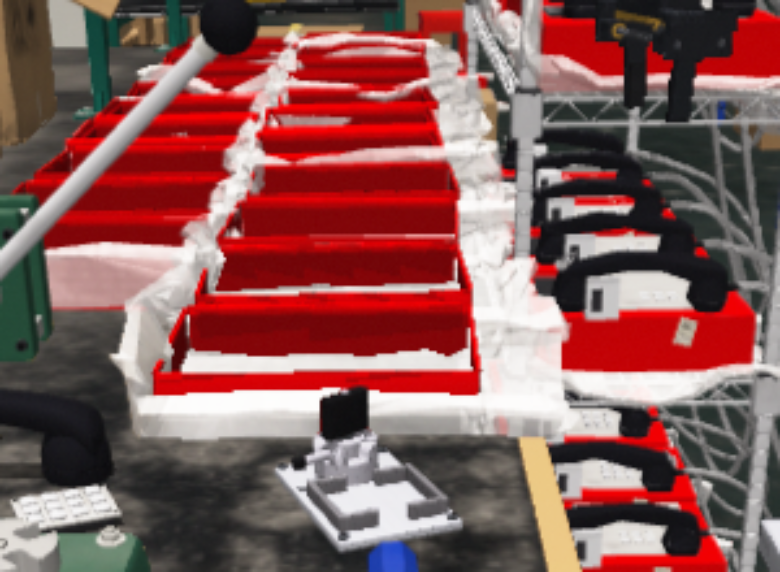

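View pics/wrist0.png

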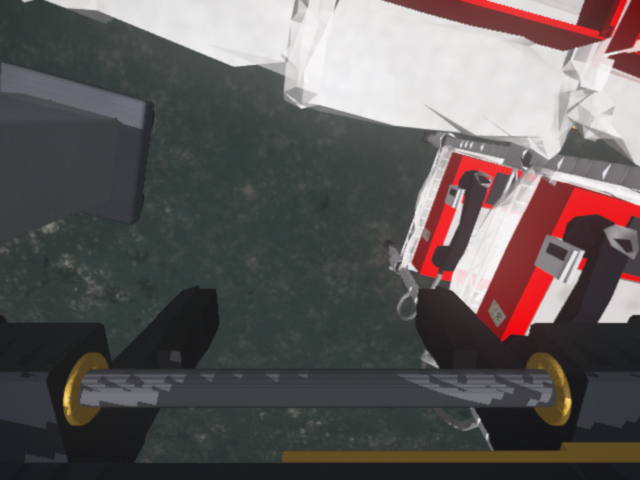

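The press lever's ball is at (0.53, 0.04, 0.40), close to the straight path. I'll cross above it and then lower beside the fixture.

```bash
python3 -m jog '[-0.75,-0.89,-0.65,0,0,0,1, -0.75,-0.89,-0.65,0,0,0,1, -0.75,-0.89,-0.65,0,0,0,1, -0.75,-0.89,-0.65,0,0,0,1, -0.75,-0.89,-0.65,0,0,0,1, -0.75,-0.89,-0.65,0,0,0,1, -0.75,-0.89,-0.65,0,0,0,1, -0.75,-0.89,-0.65,0,0,0,1, -0.75,-0.89,-0.65,0,0,0,1, -0.75,-0.89,-0.65,0,0,0,1, -0.75,-0.89,-0.65,0,0,0,1, -0.75,-0.89,-0.65,0,0,0,1, -0.75,-0.89,-0.65,0,0,0,1, -0.75,-0.89,-0.65,0,0,0,1, -0.75,-0.89,-0.65,0,0,0,1, -0.75,-0.89,-0.65,0,0,0,1]'; python3 -c "
from bench import arm
s=arm.observe();print(s['t'],s['joints'],s['eef_pos'],s['ee_rot'])"
```

```text
t: 2.35
eef_pos: [0.3822, -0.32, 0.4477]
ee_rot: [[0.261, -0.965, 0.0], [-0.965, -0.261, -0.001], [0.001, 0.0, -1.0]]
force: [0.1, -0.8, -0.7]
width: 0.0882
2.35 [ 44.80408732   6.96573648 -11.24940963  92.58562981   1.39738485
  80.56347039 -41.46527061] [ 0.38220401 -0.32001931  0.44765248] [[ 2.60972517e-01 -9.65346228e-01  7.68693696e-05]
 [-9.65346085e-01 -2.60972521e-01 -5.29364039e-04]
 [ 5.31080371e-04  6.39439208e-05 -9.99999857e-01]]
```

```bash
python3 -m jog '[-0.97,-0.37,0,0,0,0,1, -0.97,-0.37,0,0,0,0,1, -0.97,-0.37,0,0,0,0,1, -0.97,-0.37,0,0,0,0,1, -0.97,-0.37,0,0,0,0,1, -0.97,-0.37,0,0,0,0,1, -0.97,-0.37,0,0,0,0,1, -0.97,-0.37,0,0,0,0,1, -0.97,-0.37,0,0,0,0,1, -0.97,-0.37,0,0,0,0,1, -0.97,-0.37,0,0,0,0,1, -0.97,-0.37,0,0,0,0,1, -0.97,-0.37,0,0,0,0,1, -0.97,-0.37,0,0,0,0,1, -0.97,-0.37,0,0,0,0,1, -0.97,-0.37,0,0,0,0,1, -0.97,-0.37,0,0,0,0,1, -0.97,-0.37,0,0,0,0,1, -0.97,-0.37,0,0,0,0,1, -0.97,-0.37,0,0,0,0,1]'; python3 -m jog '[-0.97,-0.37,0,0,0,0,1, -0.97,-0.37,0,0,0,0,1, -0.97,-0.37,0,0,0,0,1, -0.9,-0.37,0,0,0,0,1, 0,0,1,0,0,0,1, 0,0,1,0,0,0,1, 0,0,1,0,0,0,1, 0,0,1,0,0,0,1, 0,0,1,0,0,0,1, 0,0,1,0,0,0,1, 0,0,1,0,0,0,1, 0,0,1,0,0,0,1, 0,0,1,0,0,0,1, 0,0,1,0,0,0,1, 0,0,1,0,0,0,1]'; python3 - <<'E'
from h import *
s=arm.observe();print(s['t'],s['joints'],s['eef_pos'],s['ee_rot'])
d=arm.get_image('wrist');cv2.imwrite('pics/w1.png',cv2.cvtColor(d['pixels'],cv2.COLOR_RGB2BGR))
E
```

```text
t: 4.85
eef_pos: [0.4228, 0.0925, 0.4463]
ee_rot: [[0.26, -0.966, -0.001], [-0.966, -0.26, -0.001], [0.001, 0.001, -1.0]]
force: [-0.0, 0.4, -0.7]
width: 0.0882
t: 6.72
eef_pos: [0.4315, 0.1728, 0.2259]
ee_rot: [[0.26, -0.965, -0.0], [-0.965, -0.26, -0.001], [0.0, 0.0, -1.0]]
force: [-1.2, 0.1, -0.7]
width: 0.0882
6.725 [   7.27833244   18.2277003   -40.8354178   114.11604408   14.88918202
   52.87256136 -116.12989857] [0.43145726 0.17284138 0.22591972] [[ 2.60470496e-01 -9.65481759e-01 -3.06377431e-04]
 [-9.65481682e-01 -2.60470287e-01 -5.93544610e-04]
 [ 4.93254277e-04  4.50402656e-04 -9.99999777e-01]]
```

View pics/w1.png

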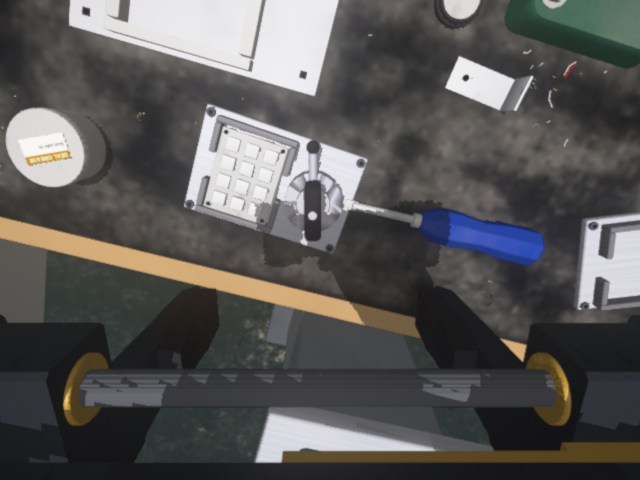

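The wrist view shows the bar upright in the image, x 305–322 and y 181–240. The white dot is at (313,215) and the arm tip at (313,148), so the jaws are square to the bar. I'll use this view to check the axis.

```bash
python3 - <<'E'
from h import *
np.set_printoptions(precision=4,suppress=True)
s=arm.observe();R=np.array(s['ee_rot']);p=np.array(s['eef_pos'])
d=arm.get_image('wrist');H=d['hand_eye']
def wr(u,v,z):
    r=R@H[:3,:3]@np.linalg.inv(d['K'])@[u,v,1.];c=p+R@H[:3,3];return c+r*(z-c[2])/r[2]
sub=d['pixels'][175:250,295:335].max(2);m=(sub<60).astype(np.uint8)
n,l,st,c=cv2.connectedComponentsWithStats(m);k=1+np.argmax(st[1:,4]);print(st[k],c[k])
q=np.argwhere(l==k)[:,::-1]+[295,175];r=cv2.minAreaRect(q.astype(np.float32));print(r)
w=wr(313,215,.084);print('dot',w,'tool',R.T@(w-p)); 
for z in (.084,):
  print('topL/R edges',[wr(x,215,z) for x in (306,321)])
w2=wr(313,148,.034);print('tip',w2,np.degrees(np.arctan2(*(w2-w)[1::-1])),np.linalg.norm((w2-w)[:2]))
for t in [(.434,.1745,.084)]: print('est tool',R.T@(np.array(t)-p))
E
```

```text
[  9  31  16  33 319] [17.1661 52.0094]
((311.5, 222.0), (32.0, 15.0), 90.0)
dot [0.4353 0.1759 0.084 ] tool [-0.0025 -0.0066  0.1397]
topL/R edges [array([0.4339, 0.1813, 0.084 ]), array([0.437 , 0.1697, 0.084 ])]
tip [0.4817 0.1887 0.034 ] 15.456951204138718 0.04807358074453713
est tool [-0.0014 -0.005   0.1397]
```

```bash
python3 -m jog '[-0.1,-0.3,0.9,0,0,0,1, 0,0,0.97,0,0,0,1, 0,0,0.97,0,0,0,1, 0,0,0.97,0,0,0,1, 0,0,0.97,0,0,0,1, 0,0,0.97,0,0,0,1, 0,0,0.97,0,0,0,1, 0,0,0.97,0,0,0,1, 0,0,0.97,0,0,0,1, 0,0,0,0,0,0,0.6]'; python3 - <<'E'
from h import *
s=arm.observe();print(s['t'],s['eef_pos'],s['force'],s['joints'])
for n in ('wrist','side'):
    d=arm.get_image(n);cv2.imwrite(f'pics/{n}2.png',cv2.cvtColor(d['pixels'],cv2.COLOR_RGB2BGR))
E
```

```text
t: 8.07
eef_pos: [0.437, 0.1762, 0.0533]
ee_rot: [[0.261, -0.965, -0.001], [-0.965, -0.261, -0.001], [0.0, 0.001, -1.0]]
force: [-0.1, 0.3, 0.0]
width: 0.08
8.075 [0.43697175 0.17624885 0.05331202] [-0.05722667  0.26641919  0.03617659] [  -3.41973975   35.09671019  -29.72801649  119.63289313   31.48731368
   33.09741569 -130.54051106]
```

View pics/wrist2.png

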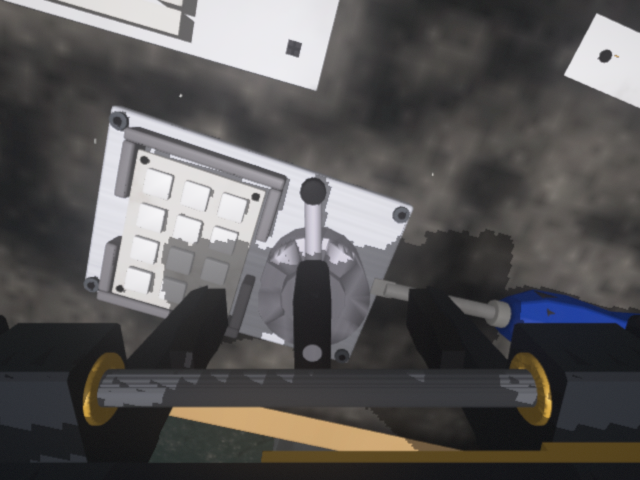

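View pics/side2.png

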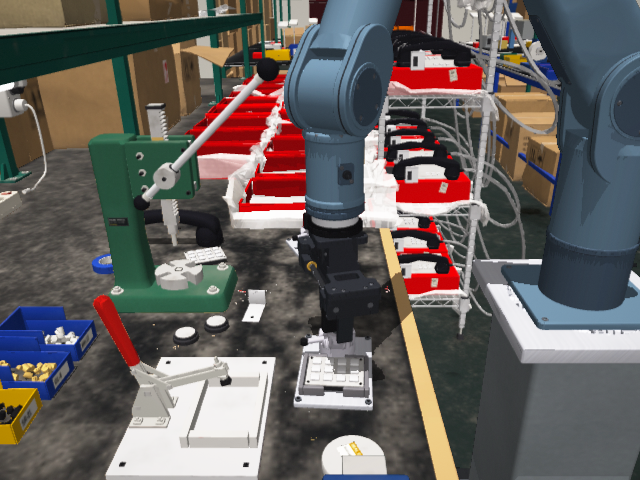

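The bar stands centred between the fingers, with its dot at (312,352), which puts it within 1.5 mm of the tool axis. Closing now.

```bash
python3 -m jog '[-0.05,0,0,0,0,0,0, 0,0,0,0,0,0,0, 0,0,0,0,0,0,0, 0,0,0,0,0,0,0, 0,0,0,0,0,0,0]';python3 -m jog '[0,0,0,0,0,0,0, 0,0,0,0,0,0,0]'
```

```text
t: 8.8
eef_pos: [0.4372, 0.1774, 0.0535]
ee_rot: [[0.261, -0.965, -0.0], [-0.965, -0.261, -0.0], [0.0, 0.0, -1.0]]
force: [-0.2, -0.1, -0.5]
width: 0.0225
t: 9.05
eef_pos: [0.4371, 0.1779, 0.0535]
ee_rot: [[0.261, -0.965, -0.0], [-0.965, -0.261, 0.001], [-0.001, -0.0, -1.0]]
force: [-1.2, 2.1, 0.2]
width: 0.0136
```

Gripped, with a width of 13.6 mm on the 14 mm bar. Next I'll lift 15 mm.

```bash
python3 -m jog '[0,0,-0.25,0,0,0,0, 0,0,-0.25,0,0,0,0, 0,0,-0.25,0,0,0,0, 0,0,0,0,0,0,0, 0,0,0,0,0,0,0]'; python3 - <<'E'
from h import *
s=arm.observe();print(s['t'],s['eef_pos'],s['force'],s['ft_torque'],s['width'])
for n in ('wrist',):
    d=arm.get_image(n);cv2.imwrite(f'pics/{n}3.png',cv2.cvtColor(d['pixels'],cv2.COLOR_RGB2BGR))
E
```

```text
t: 9.68
eef_pos: [0.4371, 0.1777, 0.0684]
ee_rot: [[0.261, -0.965, -0.0], [-0.965, -0.261, 0.001], [-0.001, -0.0, -1.0]]
force: [0.1, 4.7, -9.9]
width: 0.0136
9.675 [0.43705399 0.17771763 0.06843963] [ 0.13427939  4.73430283 -9.88322721] [ 1.16596653 -0.14271325 -0.00779855] 0.013625445587300146
```

View pics/wrist3.png

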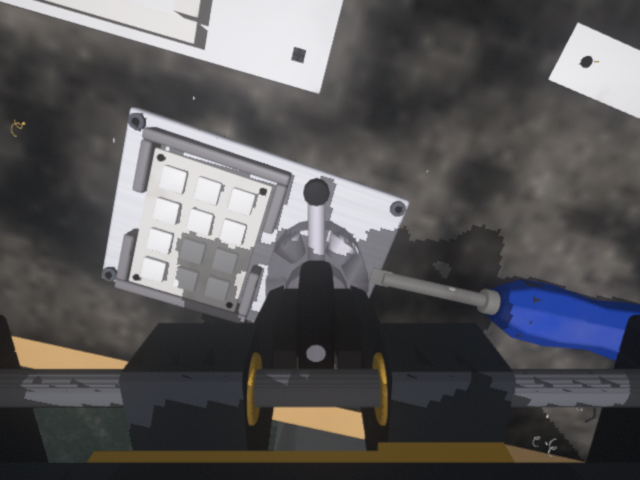

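The pull is 9.9 N, which matches the spring at 15 mm. Turning counter-clockwise from above is −z in the tool frame.

```bash
python3 -m jog '[0,0,0,0,0,-0.6,0, 0,0,0,0,0,-0.6,0, 0,0,0,0,0,-0.6,0, 0,0,0,0,0,-0.6,0]';  python3 -c "
from bench import arm
s=arm.observe();print(s['joints'],s['ft_torque'])"
```

```text
t: 10.22
eef_pos: [0.4367, 0.1784, 0.0684]
ee_rot: [[0.634, -0.773, -0.0], [-0.773, -0.634, 0.002], [-0.002, -0.001, -1.0]]
force: [-0.8, 6.9, -10.4]
width: 0.0136
[   2.07784513   35.23871785  -36.96556894  119.14314159   35.24553209
   36.76766368 -109.64860584] [ 1.6034557   0.18384933 -0.0062884 ]
```

```bash
python3 -m jog '[0,0,0,0,0,-0.6,0, 0,0,0,0,0,-0.6,0, 0,0,0,0,0,-0.6,0, 0,0,0,0,0,-0.6,0, 0,0,0,0,0,-0.6,0, 0,0,0,0,0,-0.6,0, 0,0,0,0,0,-0.6,0, 0,0,0,0,0,-0.4,0, 0,0,0,0,0,0,0]'; python3 - <<'E'
from h import *
s=arm.observe();print(s['t'],s['eef_pos'],s['force'],s['ft_torque'],s['width'])
for n in ('wrist','side'):
    d=arm.get_image(n);cv2.imwrite(f'pics/{n}4.png',cv2.cvtColor(d['pixels'],cv2.COLOR_RGB2BGR))
E
```

```text
t: 11.35
eef_pos: [0.4355, 0.1791, 0.0681]
ee_rot: [[0.997, -0.083, -0.002], [-0.083, -0.997, 0.003], [-0.003, -0.003, -1.0]]
force: [-3.7, 8.4, -10.0]
width: 0.014
11.35 [0.43554863 0.17909447 0.06812709] [ -3.69837753   8.39916399 -10.01350054] [ 2.04767751  0.66711795 -0.06288177] 0.013978558132497283
```

View pics/wrist4.png

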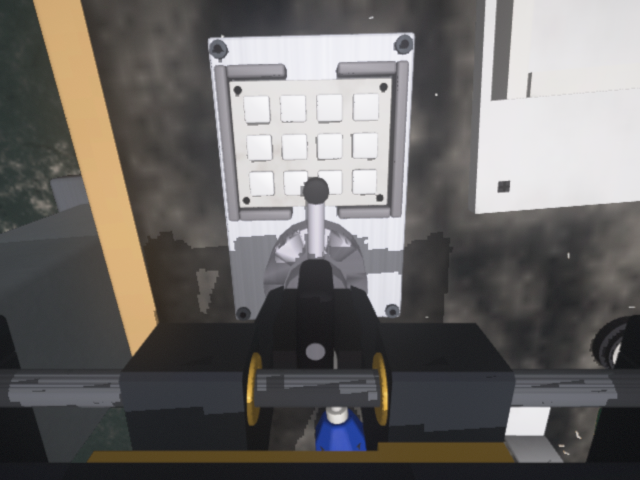

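The arm tip at (316,190) now lies over the keypad's long side, having turned 70°. I'll lower gently into the slot and release.

```bash
python3 -m jog '[0,0,0.25,0,0,0,0, 0,0,0.25,0,0,0,0, 0,0,0.2,0,0,0,0, 0,0,0,0,0,0,0]' && python3 -m jog '[0,0,0,0,0,0,0.3, 0,0,0,0,0,0,0.7, 0,0,0,0,0,0,1, 0,0,0,0,0,0,1, 0,0,0,0,0,0,1, 0,0,0,0,0,0,1]'; python3 - <<'E'
from h import *
s=arm.observe();print(s['t'],s['eef_pos'],s['force'],s['ft_torque'],s['width'])
for n in ('wrist','side'):
    d=arm.get_image(n);cv2.imwrite(f'pics/{n}5.png',cv2.cvtColor(d['pixels'],cv2.COLOR_RGB2BGR))
E
```

```text
t: 11.95
eef_pos: [0.4356, 0.1791, 0.0541]
ee_rot: [[0.997, -0.083, -0.002], [-0.083, -0.997, 0.003], [-0.002, -0.002, -1.0]]
force: [-4.6, 9.0, -7.3]
width: 0.0137
t: 12.7
eef_pos: [0.4373, 0.1773, 0.0545]
ee_rot: [[0.996, -0.085, 0.0], [-0.085, -0.996, -0.0], [0.0, 0.0, -1.0]]
force: [-0.4, -0.4, 0.6]
width: 0.0717
12.7 [0.4372802  0.17732617 0.05451568] [-0.42007364 -0.40788584  0.55114997] [-0.04358684 -0.10346942 -0.00149289] 0.07166020509353326
```

View pics/wrist5.png

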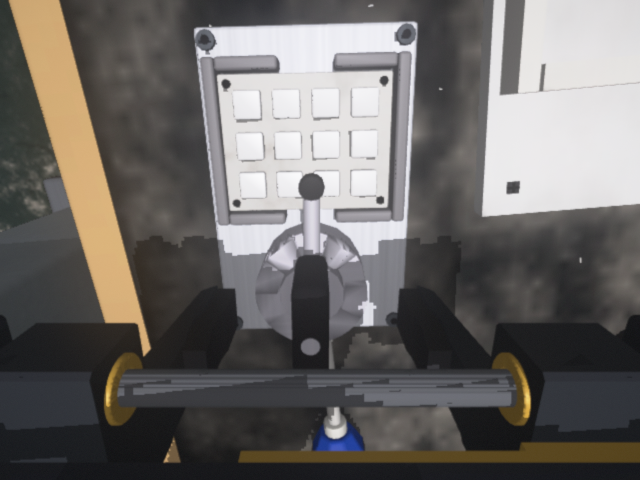

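The fingers are open and clear of the bar, which is at (310,300), and the arm is still over the keypad at (312,187). I'll retract straight up about 180 mm and check the height.

```bash
python3 -m jog '[0,0,-0.5,0,0,0,1, 0,0,-1,0,0,0,1, 0,0,-1,0,0,0,1, 0,0,-1,0,0,0,1, 0,0,-1,0,0,0,1, 0,0,-1,0,0,0,1, 0,0,-1,0,0,0,1, 0,0,-1,0,0,0,1, 0,0,-1,0,0,0,1, 0,0,-1,0,0,0,1, 0,0,0,0,0,0,1]'; python3 - <<'E'
from h import *
s=arm.observe();print(s['t'],s['eef_pos'],s['force'],s['width'])
d=arm.get_image('side');a=d['pixels'][295:415,285:385,::-1];cv2.imwrite('pics/side6z.png',cv2.resize(a,None,fx=5,fy=5,interpolation=cv2.INTER_CUBIC))
d=arm.get_image('wrist');cv2.imwrite('pics/wrist6.png',d['pixels'][:,:,::-1])
E
```

```text
t: 14.18
eef_pos: [0.4381, 0.1777, 0.246]
ee_rot: [[0.996, -0.086, 0.003], [-0.086, -0.996, 0.001], [0.003, -0.001, -1.0]]
force: [0.0, 0.1, 0.1]
width: 0.0879
14.175 [0.43810313 0.17774803 0.24598363] [0.01333901 0.14803732 0.08556785] 0.0878685518555554
```

View pics/side6z.png

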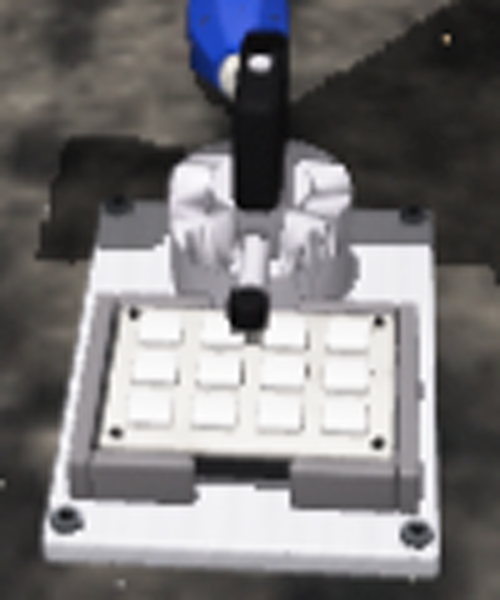

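View pics/wrist6.png

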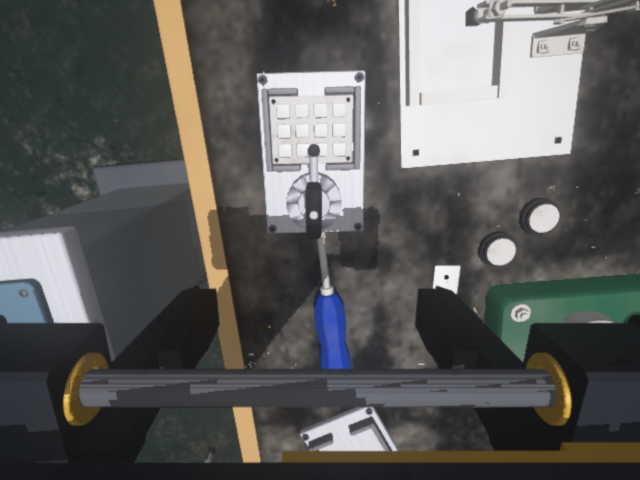

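In the side zoom the dot is at (260,63), against about (258,62) at the start, so the knob is fully seated. The arm lies in the slot facing the keypad, and the keypad's corners haven't moved.

```bash
python3 -c "
from bench import arm
print(arm.sign_off())"
```

```text
the job is handed in; nothing more can be done
None
```

The keypad is locked in, and I handed the job in at about t = 14 s; no verdict was reported. I gripped the bar knob of the fixture with the keypad and pulled it up 15 mm. I then turned it 70° counter-clockwise, lowered it into the locking slot, opened the fingers and retracted to 0.246 m.

**Pull:** the upward pull read 9.9 N, which matches the spring at that height.

**Last checks:**
- **Knob:** the white dot on its top is within a pixel of its starting place in the side view, so it is back at seated height.
- **Keeper and keypad:** the keeper arm lies over the keypad, which shows no movement or tilt in the side view.
- **Robot:** the force reading is about 0 N, so it is touching nothing.
- **Empty fixture:** the robot never went near its knob.

**What disagreed:** my different estimates of the knob's position differed by 2–3 mm, within what the calibration allows. Because of that, I saw up to about 9 N of sideways force while turning. It dropped to zero when I let go.

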